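# Switch the ink filter selector over to the fresh canister

### The job

On the ink valve, turn the selector the shorter way round until its pointer stands at the tall filter canister, find by feel the slot in the crown ring there, and push the selector fully down into it, then let go. Press and turn gently, do not drop it into any other outlet's slot on the way, and leave the things lying around alone.

Things in the scene. Friction and masses are not known exactly. Their poses are not given: they have to be found in the camera images.
- valve: Ink valve fixed to the bench: round flange 260 mm across, 12 mm thick, with a black drum 112 mm across. Origin on the turning axis at bench height, z up. Four white outlets stand on the flange 105 mm from the axis, at +70, +110, -70 and -110 degrees counterclockwise from the valve's +x: the tall canister at any one of them, caps 26 mm tall at the other three.
- crown_top (a point): Point on the turning axis level with the flat top (64 mm above the bench) of the fixed steel crown ring, radius 34 to 50 mm. It has four slots open at the top, 14 mm wide, 14 mm deep, one per outlet. Each slot lies 5 to 11 degrees to one side of its outlet's bearing; which side and how far is not measured: feel or look for it.
- grip (a point): Point on the turning axis inside the selector's grip bar. The bar is upright, 50 mm long along the pointer's direction, 14 mm thick, 40 mm tall; this point is 16 mm below the bar's top and 24 mm above its foot, where it stands on a hub disc 52 mm across. Stands 104 mm above the bench when the selector is up, 95 mm when it is fully down.
- pointer_tip (a point): Outer end of the selector's tongue, which is also its pointer: a steel blade 8 mm wide with a rounded lower edge, 60 mm from the axis, this point 6 mm above the blade's lower edge. With the selector up the lower edge clears the crown's flat top by 1 mm (blade top 77 mm above the bench).
- tongue: The same blade as a body; its origin lies on the turning axis, 65 mm below the blade's lower edge, x axis along the pointer, z up. The blade may be pressed or jammed against the crown with no more than 25 N.
- canister: Tall white filter canister, fixed, 36 mm across, 84 mm tall, standing on the flange (top 96 mm above the bench); origin at the centre of its foot. It marks the wanted outlet.
- selector (a joint): Turning angle of the selector in rad, counterclockwise from above, counted on without wrapping; at 0 (and every full turn) the pointer lies along the valve's own +x axis. Friction about 0.1 N m. At the start it lies near pi (half a turn), between outlets.
- plunger (a joint): How far the selector has been pushed down, in m: 0 up (start), 0.001 the blade rests on the crown's flat top, 0.009 fully down in a slot. It stays where it is left; friction 4 N against a weight of 1.8 N, so it takes about 2 N to push down and 6 N to lift.
- screwdriver: Black-handled screwdriver lying on the bench beside the valve, to be left alone.
- solvent: White bottle 56 mm across, 130 mm tall, standing on the bench, to be left alone.
- collar: Steel collar 48 mm across, 18 mm tall, lying on the bench, to be left alone.

How it is judged:
By the outcome, as a careful person would: the job done as asked, in the order asked, and still so for the second after the job is handed in, with the robot touching nothing.
It also fails if it takes over 58 s, if anything falls off the work surface, if the arm or the gripper's body presses on something with over 40 N, if the wrist force passes 120 N, or if a joint passes its speed limit or range.

### The arm

A 7-joint arm with a two-finger parallel gripper is mounted at the origin on the work surface. World frame = base frame: x ahead of the robot, y to its left, z up, the work surface at z = 0. Lengths are in m, angles in rad, forces in N, time in s.
With the tool pointing down it reaches from about 0.4 to 0.85 m from the base axis. Payload 4.4 kg.
Tool frame: the origin (TCP) lies midway between the tips of the shut fingers; the grasp point (between the pads) lies 19 mm behind it (bot.grip_depth is the z of the grasp point in the tool frame, in m); z points along the fingers, y is the line along which they close (so a half turn about z gives the same grasp; the last joint's range is limited). The gripper opens to 94 mm and grips with 3 to 60 N. Pads are 16 mm wide; open, the fingers measure 119 mm over their backs; the gripper's body (75 mm by 177 mm) begins 78 mm behind the grasp point.
Start: joints at [1.055, 0.628, 0.038, 1.517, -0.027, 0.996, -0.02], TCP at [0.283, -0.585, 0.205] pointing down, gripper open.
Joint ranges: [-3.06, 3.06], [-0.37, 2.12], [-1.25, 1.32], [0.18, 2.47], [-1.1, 4.24], [0.23, 1.98], [-2.94, 2.94]. Speed limits (rad/s): [2.57, 2.57, 3.14, 3.14, 3.14, 3.14, 3.14].

### API

Orientations are given as a unit quaternion [x, y, z, w].
In Python, from bench import bot, optics, finish_job gives the robot as it stands. The module is installed in compiled form; this text tells all that it offers.
- The arm moves only by the tool move_arm, never from a script. Its argument "series" is a list that holds one entry, the list of rows, each a list of 4 numbers: the shift along the world's x, y, z in mm, then the turn about the world's z in degrees. A call has exactly 8 rows; each row is the pose to reach, as a shift and turn from the pose commanded when the call began; what a row does not reach only later rows make up. A row lasts 1/12 s, in which the tool goes at most 41.7 mm and 7.16 degrees, less where a joint would pass 70% of its speed; a pose out of reach is approached as far as the arm can. A call with a gripper value outside its range is refused whole. "grip" is the opening, from 0 (shut) to 1 (fully open), set as the call begins (left out, the last holds). The fingers move at their own pace and stop on an object; the grip force is fixed at half the most. Time passes only in rows, so rows that repeat a pose let the fingers close, or fill a call up. It gives the time, the measured TCP pose, the force, the opening and the grip force at its end, in the units of the state.
- bot.sense(): the state, without advancing time (a new reading comes with each control period).
- optics.snapshot(name): name is "scene" or "top" or "wrist"; returns a dict with "img" (400x640x3 uint8, red, green, blue), "depth" (400x640 float32, m along the optical axis (not along the pixel's ray), 0 where there is no reading), "fovy" (degrees; the focal length in pixels is half the picture's height over the tangent of half this angle, whatever the lens; pixels are square), "cx", "cy" (the principal point, pixels), "R" (3x3) and "t" (3): a world point X has camera coordinates R X + t; the wrist camera has in their place "tool_from_camera" (4x4, takes a point from camera to tool coordinates, whose origin is the TCP and whose axes are the flange's). Camera axes: x right, y down, z forward; pixel columns grow to the right and rows downward; lengths in m; the calibration is good to about 2 mm. A picture is of the moment at which its call begins: read the wrist's pose just before it.
- finish_job(): hands the job in; it is judged then, once.
The state is a dict: "clock": time; "qpos": joint angles; "qd": joint speeds; "joint_efforts": joint torques, N m; "tool_pos": TCP position; "tcp_rot": TCP orientation; "wrist_force": force on the tool from outside, world axes, zero at the start; "wrist_torque": the same for the moment, N m; "grip_width": finger opening in m; "grasp_force": force on a finger pad.
Only numpy, scipy, OpenCV 4.12 (cv2) and the standard library are available. Lean on these libraries where they do the work, as an engineer would, in place of code of your own. Each camera call takes 0.05 s, during which the arm holds its last target. There are 200 camera calls.

## Working session

There is one attempt and no reset: what is moved stays moved. The work goes in short steps, Python scripts to look and compute and a tool call to move; the robot and the scene stay as the last step left them, time stands still between calls to the robot, and variables do not carry over. Pictures are saved under pics/ and viewed, at most 10 in all, crops included, and the job is handed in when it is done.

Besides the shell and the picture viewer there is one more tool, called after "Request:" by a JSON object that holds its "api" and its "payload". move_arm: Moves the arm, as the interface text tells. Its arguments: {"type":"object","properties":{"series":{"type":"array","items":{"type":"array","items":{"type":"array","items":{"type":"number"}}}},"grip":{"type":"number"}},"required":["series"]}

```bash
mkdir -p pics
cat > h.py <<'E'
import numpy as np, cv2
from bench import bot, optics
def K(s):
    f=200/np.tan(np.radians(s["fovy"])/2); return f,s["cx"],s["cy"]
def world(s,u,v,z=None):
    f,cx,cy=K(s); d=np.stack([(np.asarray(u)-cx)/f,(np.asarray(v)-cy)/f,np.ones(np.shape(u))],-1)
    R,t=np.array(s["R"]),np.array(s["t"]); c=-R.T@t; d=d@R
    return c+d*((z-c[2])/d[...,2])[...,None]
def cloud(s):
    v,u=np.mgrid[0:400,0:640]; f,cx,cy=K(s); D=s["depth"]
    P=np.stack([(u-cx)/f*D,(v-cy)/f*D,D],-1); R,t=np.array(s["R"]),np.array(s["t"])
    return (P-t)@R
def save(n,img): cv2.imwrite(f"pics/{n}.png",cv2.cvtColor(img,cv2.COLOR_RGB2BGR))
E
python3 - <<'E'
from h import *
for n in("top","scene"):
    s=optics.snapshot(n); save(n,s["img"]); print(n,s["fovy"],s["cx"],s["cy"],np.round(s["R"],3).tolist(),np.round(s["t"],3))
    np.savez(n,**s)
    print((s["depth"]>0).mean())
st=bot.sense(); print(st["tool_pos"],st["tcp_rot"],st["grip_width"],st["wrist_force"],st["clock"])
E
```

```text
top 56.13227104923218 316.765008126669 197.90821412163527 [[-0.009, -1.0, 0.013], [-0.989, 0.007, -0.15], [0.15, -0.015, -0.989]] [-0.021  0.513  0.985]
0.99586328125
scene 53.940264384529684 321.4017691195076 201.51185997271358 [[-0.345, 0.938, -0.022], [0.572, 0.191, -0.798], [-0.744, -0.288, -0.603]] [ 0.207 -0.203  1.353]
0.99607421875
[ 0.28238111 -0.58483726  0.20468165] [ 9.74819553e-01  2.22993698e-01 -1.93575065e-04 -7.81960594e-04] 0.09373616417738605 [-0.15737994 -0.45528591  0.0782534 ] 0.1
```

View pics/top.png

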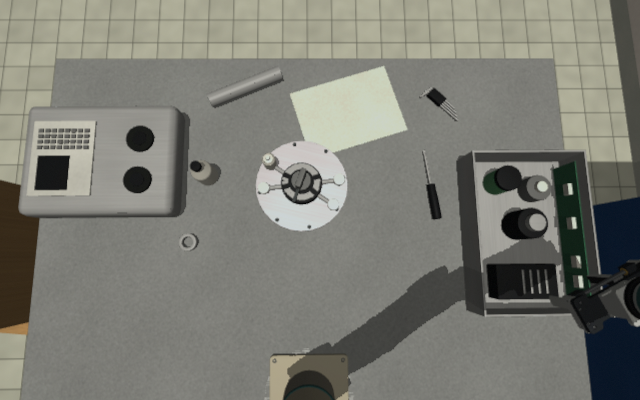

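View pics/scene.png

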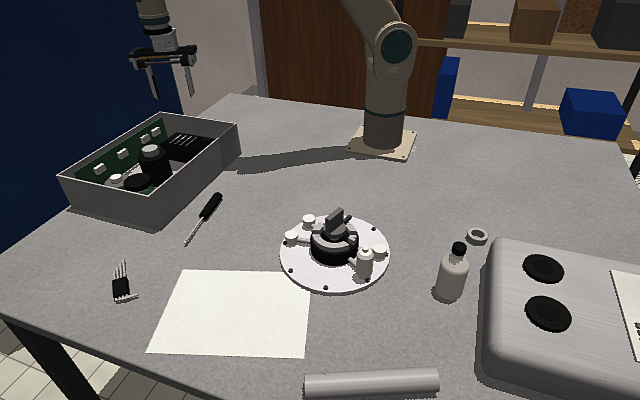

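The top view shows the valve at about (302,186), the tall canister at (269,160), and caps at (263,188), (338,181) and (334,203). Next I'll measure these.

Run:
```python
from h import *
s=dict(np.load("top.npz")); P=cloud(s); img=s["img"]
c=world(s,np.array([302.,269,263,338,334]),np.array([186.,160,188,181,203]),0.05); print(c.round(3))
# flange
r=np.hypot(*(P[...,:2]-c[0,:2]).transpose(2,0,1))
m=(r<.16)&(img.min(-1)>150)&(abs(P[...,2]-.012)<.008)
cnt=max(cv2.findContours(m.astype(np.uint8),0,1)[0],key=cv2.contourArea)[:,0].astype(float)
w=world(s,cnt[:,0],cnt[:,1],.012)
(e,_,_)=cv2.fitEllipse((w[:,:2]*1000).astype(np.float32)); print("flange",e,_)
A=np.c_[2*w[:,:2],np.ones(len(w))];x=np.linalg.lstsq(A,(w[:,:2]**2).sum(1),rcond=None)[0];C=x[:2];print("C",C,np.sqrt(x[2]+C@C))
r=np.hypot(*(P[...,:2]-C).transpose(2,0,1)); az=np.degrees(np.arctan2(P[...,1]-C[1],P[...,0]-C[0]))
for lo,hi,r0,r1 in((.03,.045,.085,.125),(.085,.105,.08,.13),(.1,.14,0,.04),(.07,.082,.03,.07)):
    m=((P[...,2]>lo)&(P[...,2]<hi)&(r>r0)&(r<r1)).astype(np.uint8)
    n,l,st,ce=cv2.connectedComponentsWithStats(m)
    for i in range(1,n):
        if st[i,4]>8:
            q=P[l==i].mean(0); print(lo,hi,st[i,4],ce[i].round(1),q.round(4),"r",np.hypot(*(q[:2]-C)).round(4),"az",np.degrees(np.arctan2(q[1]-C[1],q[0]-C[0])).round(1))
save("crop",cv2.resize(img[130:240,240:365],None,fx=5,fy=5,interpolation=cv2.INTER_CUBIC))
```

```text
[[ 0.544  0.015  0.05 ]
 [ 0.617  0.105  0.05 ]
 [ 0.539  0.12   0.05 ]
 [ 0.557 -0.083  0.05 ]
 [ 0.497 -0.071  0.05 ]]
flange (553.6217651367188, 17.528079986572266) 69.72492218017578
C [0.55401178 0.01751487] 0.10757877335617574
0.03 0.045 15 [271.6 166.7] [0.6011 0.0989 0.0381] r 0.094 az 60.0
0.03 0.045 109 [338.6 178.5] [ 0.567  -0.0859  0.0365] r 0.1042 az -82.8
0.03 0.045 105 [262.9 187. ] [0.5448 0.1223 0.0368] r 0.1052 az 95.0
0.03 0.045 108 [332.8 203.6] [ 0.4974 -0.0686  0.0368] r 0.1031 az -123.3
0.085 0.105 54 [267.1 157.9] [0.6127 0.1054 0.0895] r 0.1057 az 56.2
0.1 0.14 126 [300.1 177.1] [0.5548 0.018  0.1167] r 0.0009 az 32.4
0.07 0.082 35 [294.6 195.9] [0.5131 0.0339 0.0755] r 0.0441 az 158.2
```

View pics/crop.png

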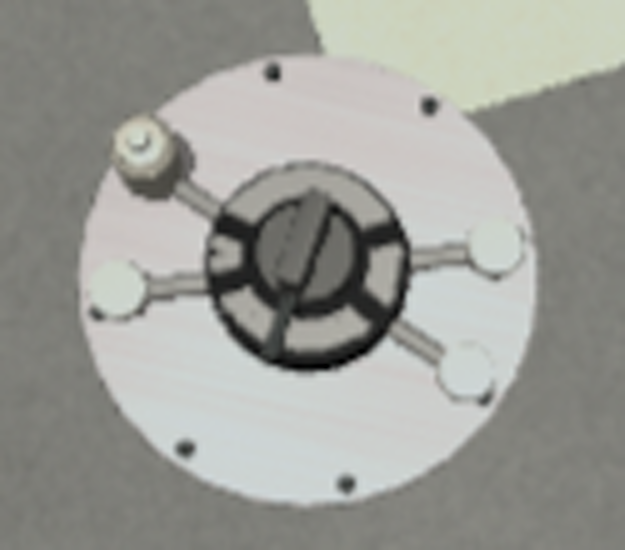

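The valve's +x lies at about -14° in world, so the canister is at valve +70° (world about 56°). The pointer is at world about 158°, or about 172° in the valve frame. The shorter way is clockwise by about 100°, passing the +110 slot on the way. I'll move above the valve first.

Request:
{"api": "move_arm", "payload": {"series": [[[15,33,2,7],[30,66,4,14],[45,99,6,21],[60,132,8,28],[75,165,10,35],[90,198,12,42],[105,231,14,49],[120,264,16,56]]]}}

```text
clock: 0.77
tool_pos: [0.4028, -0.3196, 0.2214]
tcp_rot: [0.754, 0.657, -0.0, -0.0]
wrist_force: [0.2, 0.0, 0.4]
grip_width: 0.0938
grasp_force: 0.0
```

Request:
{"api": "move_arm", "payload": {"series": [[[15,33,2,7],[30,66,4,14],[45,99,6,21],[60,132,8,28],[75,165,10,35],[90,198,12,42],[105,231,14,49],[120,264,16,56]]]}}

```text
clock: 1.43
tool_pos: [0.5228, -0.0558, 0.2375]
tcp_rot: [0.358, 0.934, -0.0, -0.0]
wrist_force: [0.6, 0.1, 0.5]
grip_width: 0.0942
grasp_force: 0.0
```

Request:
{"api": "move_arm", "payload": {"series": [[[10,25,0,7],[20,50,0,14],[32,75,0,20],[32,75,0,20],[32,75,0,20],[32,75,0,20],[32,75,0,20],[32,75,0,20]]]}}

```text
clock: 2.1
tool_pos: [0.5542, 0.016, 0.2373]
tcp_rot: [0.194, 0.981, -0.001, -0.0]
wrist_force: [-0.2, -0.6, 0.5]
grip_width: 0.094
grasp_force: 0.0
```

```bash
cat >> h.py <<'E'
from scipy.spatial.transform import Rotation as Ro
def wrist():
    st=bot.sense(); s=optics.snapshot("wrist"); T=np.array(s["tool_from_camera"])
    Rt=Ro.from_quat(st["tcp_rot"]).as_matrix(); Rw=Rt@T[:3,:3]; c=Rt@T[:3,3]+np.array(st["tool_pos"])
    s["R"]=Rw.T; s["t"]=-Rw.T@c; return st,s
E
python3 - <<'E'
from h import *
st,s=wrist(); np.savez("w1",**s); save("w1",s["img"])
y=Ro.from_quat(st["tcp_rot"]).as_matrix()
print(st["tool_pos"],np.degrees(np.arctan2(y[1,1],y[0,1])),y[:,2],st["qpos"],st["wrist_force"],s["tool_from_camera"],(s["depth"]>0).mean())
E
```

```text
[0.55422707 0.01600401 0.23733258] 67.61191040958383 [-5.93924906e-04 -1.01629643e-03 -9.99999307e-01] [ 0.33829167  0.5174331  -0.63705698  1.73529504  0.3564051   1.00775124
  0.75040822] [-0.16075386 -0.56451194  0.5196415 ] [[ 1.32922145e-04 -9.60494458e-01 -2.78299083e-01  8.20272200e-02]
 [ 9.99999587e-01 -1.22641279e-04  9.00895383e-04  2.34095536e-04]
 [-8.99435978e-04 -2.78299087e-01  9.60494044e-01 -1.79582469e-01]
 [ 0.00000000e+00  0.00000000e+00  0.00000000e+00  1.00000000e+00]] 0.995890625
```

View pics/w1.png

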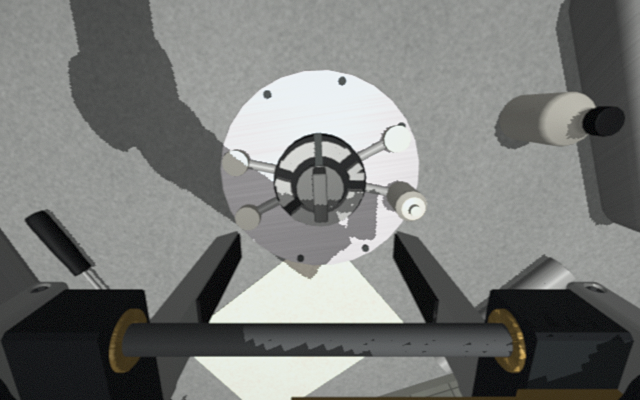

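The wrist view shows the bar upright at (320,187), the pointer towards (319,143), the canister at (411,207) and dark slots in the crown. Next I'll take the angular profile of the crown.

Run:
```python
from h import *
s=dict(np.load("w1.npz")); P=cloud(s); img=s["img"]
def grip(m):
    q=P[m]; return q
C=np.array([.5545,.0178])
for it in range(3):
    r=np.hypot(*(P[...,:2]-C).transpose(2,0,1)); m=(P[...,2]>.1)&(P[...,2]<.135)&(r<.035)
    q=world(s,*np.nonzero(m)[::-1],.12)[:,:2]; C=q.mean(0)
rect=cv2.minAreaRect((q*1000).astype(np.float32)); print("bar C",C,rect,"topz",np.median(P[m][:,2]))
ev=np.linalg.svd(q-C,full_matrices=False)[2][0]; print("bar az",np.degrees(np.arctan2(ev[1],ev[0])))
for nm,lo,hi,z,r0,r1 in(("caps",.03,.045,.038,.085,.125),("can",.085,.105,.096,.08,.13),("blade",.07,.082,.077,.03,.07)):
    mm=((P[...,2]>lo)&(P[...,2]<hi)&(r>r0)&(r<r1)).astype(np.uint8)
    n,l,st,ce=cv2.connectedComponentsWithStats(mm)
    for i in range(1,n):
        if st[i,4]>15:
            w=world(s,*np.nonzero(l==i)[::-1],z); q=w.mean(0)[:2]; print(nm,st[i,4],q.round(4),np.hypot(*(q-C)).round(4),np.degrees(np.arctan2(q[1]-C[1],q[0]-C[0])).round(1))
# depth profile over ring and brightness
f,cx,cy=K(s)
for a in np.arange(20,120,2):
    X=np.array([[C[0]+R*np.cos(np.radians(a)),C[1]+R*np.sin(np.radians(a)),.064] for R in np.linspace(.037,.048,8)])
    c=X@np.array(s["R"]).T+s["t"]; u=np.round(c[:,0]/c[:,2]*f+cx).astype(int); v=np.round(c[:,1]/c[:,2]*f+cy).astype(int)
    print(a,img[v,u].mean().round(), "z",(P[v,u,2].mean()*1000).round(1),end=" | ")
```

```text
bar C [0.55539962 0.01871579] ((556.1160888671875, 18.460983276367188), (13.870648384094238, 52.90013885498047), 70.23467254638672) topz 0.12005436797928302
bar az -19.530642672515174
caps 601 [0.546  0.1214] 0.1031 95.2
caps 566 [ 0.4993 -0.0681] 0.1033 -122.9
caps 111 [0.6031 0.0991] 0.0935 59.3
caps 498 [ 0.5682 -0.0852] 0.1047 -83.0
can 454 [0.612  0.1029] 0.1014 56.1
blade 190 [0.5142 0.0335] 0.0437 160.2
20 106.0 z 63.8 | 22 106.0 z 64.1 | 24 105.0 z 64.2 | 26 106.0 z 64.1 | 28 104.0 z 63.8 | 30 106.0 z 64.4 | 32 116.0 z 64.1 | 34 119.0 z 64.3 | 36 108.0 z 64.3 | 38 114.0 z 63.9 | 40 124.0 z 64.0 | 42 138.0 z 63.9 | 44 143.0 z 64.2 | 46 150.0 z 63.9 | 48 152.0 z 63.9 | 50 152.0 z 64.6 | 52 127.0 z 64.6 | 54 111.0 z 62.1 | 56 77.0 z 57.4 | 58 62.0 z 51.2 | 60 42.0 z 50.1 | 62 39.0 z 50.5 | 64 40.0 z 50.5 | 66 40.0 z 96.1 | 68 37.0 z 50.0 | 70 45.0 z 50.3 | 72 112.0 z 50.5 | 74 195.0 z 64.4 | 76 201.0 z 64.5 | 78 200.0 z 64.5 | 80 198.0 z 63.9 | 82 177.0 z 63.1 | 84 173.0 z 61.3 | 86 193.0 z 64.3 | 88 201.0 z 64.1 | 90 200.0 z 64.2 | 92 188.0 z 63.8 | 94 137.0 z 62.9 | 96 83.0 z 58.3 | 98 53.0 z 51.8 | 100 45.0 z 50.7 | 102 44.0 z 50.1 | 104 45.0 z 49.9 | 106 44.0 z 50.4 | 108 43.0 z 50.2 | 110 46.0 z 50.2 | 112 113.0 z 50.3 | 114 194.0 z 63.8 | 116 205.0 z 108.5 | 118 206.0 z 64.1 |
```

Request:
{"api": "move_arm", "payload": {"series": [[[1,2,-25,3],[1,2,-50,3],[1,2,-75,3],[1,2,-95,3],[1,2,-110,3],[1,2,-122,3],[1,2,-132,3],[1,2,-136,3]]]}}

```text
clock: 2.82
tool_pos: [0.5551, 0.0191, 0.1004]
tcp_rot: [0.167, 0.986, -0.0, -0.001]
wrist_force: [-0.6, -0.0, -0.3]
grip_width: 0.0938
grasp_force: 0.0
```

Request:
{"api": "move_arm", "payload": {"series": [[[0,0,-5,0],[0,0,-10,0],[0,0,-15,0],[0,0,-15,0],[0,0,-15,0],[0,0,-15,0],[0,0,-15,0],[0,0,-15,0]]]}}

```text
clock: 3.48
tool_pos: [0.5559, 0.0197, 0.0868]
tcp_rot: [0.167, 0.986, 0.0, 0.0]
wrist_force: [-0.1, 0.6, -0.4]
grip_width: 0.0939
grasp_force: 0.0
```

Run:
```python
from h import *
st,s=wrist(); save("w2",s["img"])
y=Ro.from_quat(st["tcp_rot"]).as_matrix()
print(st["tool_pos"],np.degrees(np.arctan2(y[1,1],y[0,1])),st["wrist_force"],st["wrist_torque"])
```

```text
[0.55588139 0.01968702 0.08681056] 70.76784643888207 [-0.09208635  0.63711011 -0.36968756] [ 0.04369928 -0.1378364  -0.0154643 ]
```

View pics/w2.png

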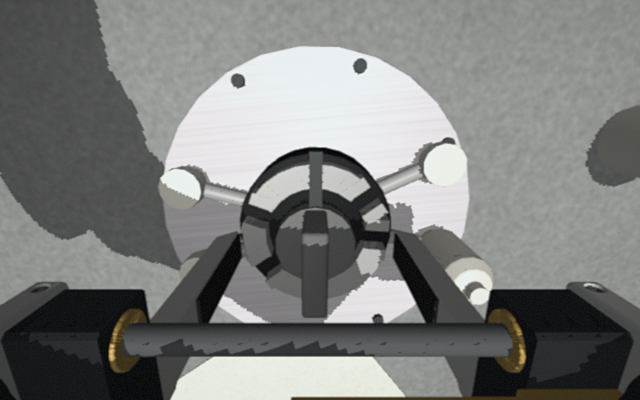

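The bar at (316,265) sits midway between the fingers, about 1 mm off. I'll shift by that and close.

Request:
{"api": "move_arm", "payload": {"series": [[[0,-1,0,0],[0,-1,0,0],[0,-1,0,0],[0,-1,0,0],[0,-1,0,0],[0,-1,0,0],[0,-1,0,0],[0,-1,0,0]]], "grip": 0}}

```text
clock: 4.2
tool_pos: [0.5556, 0.0187, 0.0865]
tcp_rot: [0.167, 0.986, 0.0, -0.0]
wrist_force: [0.0, -0.3, -0.7]
grip_width: 0.0442
grasp_force: 0.0
```

Request:
{"api": "move_arm", "payload": {"series": [[[0,0,0,0],[0,0,0,0],[0,0,0,0],[0,0,0,0],[0,0,0,0],[0,0,0,0],[0,0,0,0],[0,0,0,0]]]}}

```text
clock: 4.87
tool_pos: [0.5556, 0.0185, 0.0865]
tcp_rot: [0.167, 0.986, -0.0, -0.0]
wrist_force: [0.8, -0.8, 1.4]
grip_width: 0.0138
grasp_force: 30.0
```

Request:
{"api": "move_arm", "payload": {"series": [[[0,0,0.5,-1],[0,0,0.5,-3],[0,0,0.5,-6],[0,0,0.5,-9],[0,0,0.5,-12],[0,0,0.5,-15],[0,0,0.5,-18],[0,0,0.5,-20]]]}}

```text
clock: 5.53
tool_pos: [0.5561, 0.0195, 0.0865]
tcp_rot: [0.337, 0.942, 0.001, 0.0]
wrist_force: [2.0, 1.2, -6.4]
grip_width: 0.0138
grasp_force: 30.0
```

```bash
cat > st.py <<'E'
from h import *
st=bot.sense(); y=Ro.from_quat(st["tcp_rot"]).as_matrix()
print(st["clock"],np.round(st["tool_pos"],4),"pointer az",np.degrees(np.arctan2(y[1,1],y[0,1]))+90,np.round(st["wrist_force"],2),np.round(st["wrist_torque"],3),st["grip_width"])
E
python3 st.py
```

```text
5.5333 [0.5561 0.0195 0.0865] pointer az 140.64640069537964 [ 2.    1.16 -6.38] [ 0.262 -0.54   0.138] 0.01380884895815193
```

Request:
{"api": "move_arm", "payload": {"series": [[[0,0,0,-3],[0,0,0,-6],[0,0,0,-10],[0,0,0,-14],[0,0,0,-18],[0,0,0,-22],[0,0,0,-25],[0,0,0,-27]]]}}

```text
clock: 6.2
tool_pos: [0.5572, 0.0203, 0.0866]
tcp_rot: [0.547, 0.837, 0.002, 0.001]
wrist_force: [4.1, 1.2, -8.9]
grip_width: 0.0138
grasp_force: 30.0
```

Request:
{"api": "move_arm", "payload": {"series": [[[0,0,0,-3],[0,0,0,-6],[0,0,0,-10],[0,0,0,-14],[0,0,0,-18],[0,0,0,-22],[0,0,0,-25],[0,0,0,-27]]]}}

```text
clock: 6.87
tool_pos: [0.5586, 0.0206, 0.0866]
tcp_rot: [0.727, 0.686, 0.003, 0.001]
wrist_force: [6.1, 2.3, -10.5]
grip_width: 0.0135
grasp_force: 30.0
```

```bash
python3 st.py
```

```text
6.8667 [0.5586 0.0206 0.0866] pointer az 86.69177224608482 [  6.06   2.31 -10.47] [ 0.433 -1.521  0.135] 0.01350181610383835
```

Request:
{"api": "move_arm", "payload": {"series": [[[1,0.5,0,-3],[2,1,0,-6],[3,1.5,0,-9],[3,2,0,-12],[3,2,0,-15],[3,2,0,-18],[3,2,0,-21],[3,2,0,-23]]]}}

```text
clock: 7.53
tool_pos: [0.5601, 0.0205, 0.0866]
tcp_rot: [0.85, 0.527, 0.001, 0.001]
wrist_force: [4.4, -1.4, -10.2]
grip_width: 0.0138
grasp_force: 30.0
```

```bash
python3 - <<'E'
from h import *
st,s=wrist(); save("w3",s["img"]); np.savez("w3",**s)
E
python3 st.py
```

```text
7.5833 [0.5601 0.0205 0.0866] pointer az 63.57988980503056 [  5.76  -1.19 -10.17] [-0.321 -1.406  0.024] 0.013775804317407757
```

View pics/w3.png

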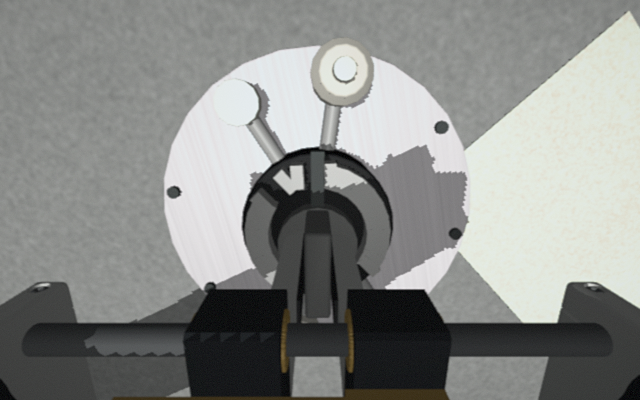

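The blade at (317,175) sits over the dark slot, with gaps of similar size on both sides. I'll press gently.

Request:
{"api": "move_arm", "payload": {"series": [[[1,0,-0.5,0],[2,0,-1,0],[2,0,-1.5,0],[2,0,-2,0],[2,0,-2.5,0],[2,0,-3,0],[2,0,-3,0],[2,0,-3,0]]]}}

```text
clock: 8.25
tool_pos: [0.5605, 0.0205, 0.084]
tcp_rot: [0.849, 0.528, -0.0, -0.0]
wrist_force: [-0.4, -1.8, 2.0]
grip_width: 0.0139
grasp_force: 30.0
```

```bash
python3 st.py
```

```text
8.25 [0.5605 0.0205 0.084 ] pointer az 63.77090397960872 [-0.38 -1.81  1.98] [-0.452 -0.132 -0.103] 0.01387611117278806
```

It has dropped 2.6 mm under 2 N, so the blade is in the slot. I'll keep pressing.

Request:
{"api": "move_arm", "payload": {"series": [[[0,0,-1,0],[0,0,-2,0],[0,0,-3,0],[0,0,-4,0],[0,0,-5,0],[0,0,-5.5,0],[0,0,-6,0],[0,0,-6,0]]]}}

```text
clock: 8.92
tool_pos: [0.5605, 0.0206, 0.0778]
tcp_rot: [0.849, 0.528, -0.0, -0.0]
wrist_force: [0.7, -1.6, 0.5]
grip_width: 0.0139
grasp_force: 30.0
```

```bash
python3 st.py
```

```text
8.9167 [0.5605 0.0206 0.0778] pointer az 63.771527113841636 [ 0.73 -1.6   0.5 ] [-0.562 -0.177 -0.106] 0.013926520923841392
```

8.8 mm down at low force. I'll press a little more until it meets the stop.

Request:
{"api": "move_arm", "payload": {"series": [[[0,0,-0.3,0],[0,0,-0.6,0],[0,0,-0.9,0],[0,0,-1,0],[0,0,-1,0],[0,0,-1,0],[0,0,-1,0],[0,0,-1,0]]]}}

```text
clock: 9.58
tool_pos: [0.5605, 0.0205, 0.0774]
tcp_rot: [0.849, 0.528, -0.0, 0.0]
wrist_force: [-1.4, -1.8, 6.0]
grip_width: 0.0137
grasp_force: 30.0
```

```bash
python3 st.py
```

```text
9.5833 [0.5605 0.0205 0.0774] pointer az 63.76846470774413 [-1.38 -1.77  6.02] [-0.622  0.213 -0.076] 0.013732614925825714
```

Request:
{"api": "move_arm", "payload": {"series": [[[0,0,-0.5,0],[0,0,-0.5,0],[0,0,-0.5,0],[0,0,-0.5,0],[0,0,-0.5,0],[0,0,-0.5,0],[0,0,-0.5,0],[0,0,-0.5,0]]]}}

```text
clock: 10.25
tool_pos: [0.5606, 0.0206, 0.0773]
tcp_rot: [0.849, 0.528, 0.0, 0.0]
wrist_force: [-1.9, -2.1, 8.9]
grip_width: 0.0138
grasp_force: 30.0
```

Request:
{"api": "move_arm", "payload": {"series": [[[0,0,0,0],[0,0,0,0],[0,0,0,0],[0,0,0,0],[0,0,0,0],[0,0,0,0],[0,0,0,0],[0,0,0,0]]], "grip": 0.7}}

```text
clock: 10.92
tool_pos: [0.5606, 0.0207, 0.0764]
tcp_rot: [0.849, 0.528, -0.0, -0.0]
wrist_force: [0.2, 0.1, -0.3]
grip_width: 0.0638
grasp_force: 0.0
```

Request:
{"api": "move_arm", "payload": {"series": [[[0,0,0,0],[0,0,0,0],[0,0,0,0],[0,0,0,0],[0,0,0,0],[0,0,0,0],[0,0,0,0],[0,0,0,0]]]}}

```text
clock: 11.58
tool_pos: [0.5606, 0.0206, 0.0765]
tcp_rot: [0.849, 0.528, 0.0, -0.0]
wrist_force: [0.5, 1.3, 0.5]
grip_width: 0.0661
grasp_force: 0.0
```

Released with no contact. I'll retreat straight up.

Request:
{"api": "move_arm", "payload": {"series": [[[0,0,8,0],[0,0,20,0],[0,0,40,0],[0,0,60,0],[0,0,80,0],[0,0,100,0],[0,0,120,0],[0,0,130,0]]]}}

```text
clock: 12.25
tool_pos: [0.5619, 0.0208, 0.2095]
tcp_rot: [0.849, 0.528, 0.002, 0.001]
wrist_force: [0.9, -0.5, 0.1]
grip_width: 0.0658
grasp_force: 0.0
```

Run:
```python
from h import *
st,s=wrist(); save("w4",s["img"]); P=cloud(s)
C=np.array([.5555,.018]); r=np.hypot(*(P[...,:2]-C).transpose(2,0,1))
m=(r<.03)&(P[...,2]>.1)&(P[...,2]<.13); print("bar top z",np.median(P[m][:,2]),m.sum(),st["wrist_force"])
q=P[m][:,:2]; ev=np.linalg.svd(q-q.mean(0),full_matrices=False)[2][0]; print("bar az",np.degrees(np.arctan2(ev[1],ev[0])))
az=np.degrees(np.arctan2(P[...,1]-C[1],P[...,0]-C[0])); m=(r>.037)&(r<.048)&(abs(az-63.5)<3); print("blade top z",np.median(P[m][:,2]))
```

```text
bar top z 0.11111717394698549 792 [ 0.94776698 -0.49385432  0.09362841]
bar az -116.33261696780298
blade top z 0.06808210081395552
```

View pics/w4.png

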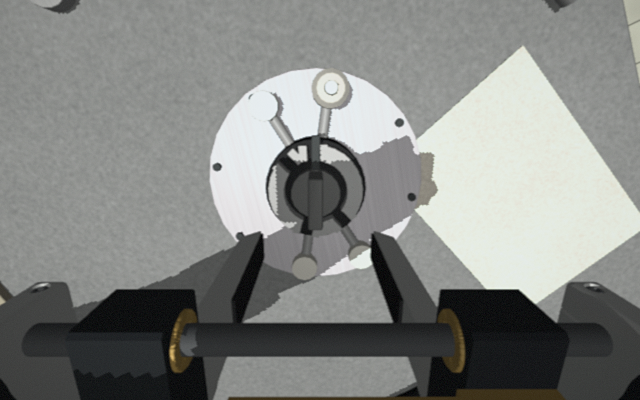

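The selector stands down in the slot beside the canister: the bar top is at 111 mm, 9 mm lower than before, and the blade at (316,150) is at 68 mm. The gripper is clear, so I'll hand the job in.

```bash
python3 -c "from bench import finish_job; print(finish_job())"
```

```text
the job is handed in; nothing more can be done
None
```

The job is handed in: I turned the selector clockwise, the shorter way, to the canister, pushed it fully down (9 mm) into the slot there, and let go, with the gripper clear and at most about 9 N of downward push at the wrist.

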